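# Register a spacer block in the stapling jig

## Robot

A 7-joint arm with a two-finger parallel gripper is mounted at the origin on the work surface. World frame = base frame: x ahead of the robot, y to its left, z up, the work surface at z = 0. Lengths are in m, angles in rad, forces in N, time in s.
With the tool pointing down it reaches from about 0.425 to 0.95 m from the base axis. Payload 4.7 kg.
Tool frame: the origin (TCP) lies between the finger pads; the fingertips stand 25 mm ahead of it and the grasp point (between the pads) lies 6 mm ahead of it; x points along the fingers, z is the direction in which the jaws open and shut, and the axes are right-handed (so a half turn about x gives the same grasp; the last joint's range is limited). The gripper opens to 85 mm and grips with 20 to 120 N. Pads are 22 mm wide; open, the fingers measure 114 mm over their backs; the gripper's body (76 mm by 85 mm) begins 54 mm behind the grasp point. The pads swing forward as they close: fully open they stand 13 mm farther back than shut.
Start: joints at [1.283, 0.469, -0.049, 1.532, 0.024, 1.141, -0.082], TCP at [0.173, -0.653, 0.219] pointing down, gripper open.
Joint ranges: [-2.59, 2.59], [-0.33, 1.99], [-1.39, 1.29], [0.1, 2.45], [-1.04, 4.18], [0.21, 1.99], [-2.66, 2.66]. Speed limits (rad/s): [2.57, 2.57, 3.14, 3.14, 3.14, 3.14, 3.14].

## Interface

Orientations are given as a 3x3 rotation matrix whose columns are the frame's x, y, z axes.
In Python, from rig import * gives the robot as it stands. Calls block until the motion is done:
- movep(position, orientation): joint-space move of the TCP to a pose.
- move_l(position, attitude=None, feed=0.15, until_force=None): straight line of the TCP; attitude=None keeps the orientation; feed is the mean speed in m/s. With until_force (N) it stops when the force on the tool has changed by that much, and returns True; else False.
- move_joints(angles): joint-space move.
- command_gripper(opening, newtons=None): finger opening in m; newtons is the grip in N (None keeps the last); returns when the fingers have stopped.
- sleep(seconds).
- inverse_kinematics(position, orientation): joint angles nearest the present ones, or None.
- sense(): the state.
- camera(name): name is "scene" or "side" or "wrist"; returns (picture, depth): 400x640x3 uint8, red, green, blue; 400x640 float32, m along the optical axis (not along the pixel's ray), 0 where there is no reading.
- camera_params(name): a dict with "K" (3x3 intrinsics, pixels), "position" and "rotation" of the camera in the world; the wrist camera has in their place "tool_from_camera" (4x4, takes a point from camera to tool coordinates, whose origin is the TCP and whose axes are the tool frame's). Camera axes: x right, y down, z forward; pixel columns grow to the right and rows downward; lengths in m; the calibration is good to about 2 mm. A picture is of the moment at which its call begins: read the wrist's pose just before it. camera_params takes no time and is no camera call.
A pose or a line that the arm cannot do raises Unreachable and nothing moves.
- finish_job(): hands the job in, once; it reports no verdict.
The state is a dict: "time_s": time; "joint_pos": joint angles; "qd": joint speeds; "joint_efforts": joint torques, N m; "position": TCP position; "tcp_rot": TCP orientation; "wrist_force": force on the tool from outside, world axes, zero at the start; "ft_torque": the same for the moment, N m; "finger_gap": finger opening in m.
Only numpy, scipy, OpenCV 4.12 (cv2) and the standard library are available. Lean on these libraries where they do the work, as an engineer would, in place of code of your own. Each camera call takes 0.05 s, during which the arm holds its last target. There are 200 camera calls.

## Task

Get the small wooden spacer block ready for stapling: with the fingertips, push it flat against the long rail of the stapling jig, then slide it along the rail into the corner pocket until it sits fully home, flush against both the rail and the end stop. Only push or drag it over the board, do not pick it up, and bring it to the pocket along the rail. Leave the stapler, bowl, tape roll and spring clip where they are, and finish clear of everything.

Things in the scene. Friction and masses are not known exactly. Their poses are not given: they have to be found in the camera images.
- jig: stapling jig, fixed: grey board 12 mm thick, in its own frame x -95 to +75 mm, y -170 to +170 mm, top at z = 12 mm, origin on the bench. Aluminium strips stand 14 mm above its top: a rail along y over the whole length, an end stop and a short lip. Rail, stop and lip make a corner pocket 54 mm wide (x) and 30 mm deep (y), open towards -y.
- rail_mid (a point): a point of the jig: middle of the rail's working face at its foot (jig frame x = +55, y = 0, z = 12 mm). Axes as the jig's. The face looks to -x; the rail is 20 mm wide, 340 mm long along y, and 14 mm high.
- lip_end (a point): a point of the jig: the lip's corner at the pocket's mouth (jig frame x = +1, y = +120, z = 12 mm). The lip covers x from -15 to +1 and y from 120 to 150 mm; a thin slanting lead-in before it reaches to about y = 106 and x = -13 mm. The end stop's face is at y = +150 mm, from x = -15 to +55 mm.
- seat (a point): a point of the jig: where the block's origin lies when the block is fully home in the pocket (jig frame x = +30, y = +115, z = 12 mm). Axes as the jig's: x towards the rail, y towards the end stop, z up.
- block: spacer block, a loose pale wooden rectangle 50 mm (x) by 70 mm (y) by 14 mm high with two small dark screw holes, 25 to 50 g. Origin at the centre of its underside. Starts flat on the board, up to 0.5 rad askew, its origin 28 to 45 mm from home across the rail and 105 to 175 mm along it. Home, its 70 mm length lies along the rail, 40 mm of it outside the pocket.
- stapler: bystander: blue desk stapler, 150 x 36 x 65 mm, loose, on the bench beyond the jig's end-stop end; origin at the centre of its underside, length along its x
- bowl: bystander: white ceramic bowl of pushpins, 104 mm across, 42 mm high, loose, on the bench behind the rail; origin at the centre of its underside
- tape_roll: bystander: roll of masking tape lying flat, 110 mm across, 25 mm high, loose, on the bench beyond the jig's open end; origin at the centre of its underside
- clip: bystander: dark steel spring clip with wire loops, about 75 x 50 x 25 mm, loose, on the bench behind the rail near the end stop; origin at the centre of the underside of its body

How it is judged:
On the way, in this order (a step that is already met when the one before it is completed fails the run):
1. the block is flat against the rail, still outside the pocket (x of block in the frame of seat above -0.003 m and angle between the y axis of block and the y axis of jig, either way round below 0.06 rad and y of block in the frame of seat below -0.04 m), for 0.1 s.
2. the block is home in the corner pocket (x of block in the frame of seat above -0.003 m and y of block in the frame of seat above -0.003 m), for 0.1 s.
At the end, for the whole second after the job is handed in: the block lies at rest flat on the jig's board in the corner pocket, within 3 mm of touching both the rail and the end stop and within 0.05 rad of square (all of step 2 and x of block in the frame of seat below 0.003 m and y of block in the frame of seat below 0.003 m and z of block in the frame of seat between -0.003 and 0.003 m and angle between the y axis of block and the y axis of jig, either way round below 0.05 rad and linear speed of block below 0.01 m/s).
It fails at once if the block was lifted (more than 8 mm) or tipped (z of block in the frame of seat above 0.008 m or angle between block's own z axis and vertical above 0.3 rad).
It fails at once if the block was brought to the pocket away from the rail (8 mm or more off it within 60 mm of home) (y of block in the frame of seat above -0.06 m and x of block in the frame of seat below -0.008 m).
It fails at once if the stapler, bowl, tape roll or loose spring clip was shifted by more than 15 mm (distance of any of stapler, bowl, tape_roll, clip from where it was at the start of the episode above 0.015 m).
It also fails if it takes over 45 s, if anything falls off the work surface, if the arm or the gripper's body presses on something with over 40 N, if the wrist force passes 120 N, or if a joint passes its speed limit or range.

## Working session

There is one attempt and no reset: what is moved stays moved. The work goes in short steps, each a Python script; the robot and the scene stay as the last script left them, time stands still between calls to the robot, and variables do not carry over. Pictures are saved under pics/ and viewed, about 8 in all and at most 12, crops included, and the job is handed in when it is done.

```bash
mkdir -p pics; ls; python3 - <<'E'
from rig import *
import cv2,numpy as np
s=sense();print(s['time_s'],s['position'],s['finger_gap'])
for n in ("scene","side"):
    p,d=camera(n);c=camera_params(n);print(n,c)
    cv2.imwrite(f'pics/{n}0.png',p[:,:,::-1]);np.savez(f'pics/{n}0.npz',p=p,d=d)
E
```

```text
pics
0.0 [ 0.17258548 -0.6519299   0.21746144] 0.08572377284553233
scene {'K': array([[493.03098541,   0.        , 320.63468743],
       [  0.        , 493.03098541, 204.68180768],
       [  0.        ,   0.        ,   1.        ]]), 'position': array([1.14862491, 0.6269797 , 0.98812104]), 'rotation': array([[-0.74213965,  0.50220037, -0.44387332],
       [ 0.67019222,  0.56435816, -0.48201894],
       [ 0.00843343, -0.65520581, -0.75540335]])}
side {'K': array([[386.4460442 ,   0.        , 318.34195211],
       [  0.        , 386.4460442 , 202.09222258],
       [  0.        ,   0.        ,   1.        ]]), 'position': array([ 0.56419761, -0.88336561,  0.56541597]), 'rotation': array([[ 0.99993396, -0.00709706,  0.00903913],
       [-0.01135864, -0.49068756,  0.87126155],
       [-0.00174801, -0.87130669, -0.49073577]])}
```

View pics/scene0.png

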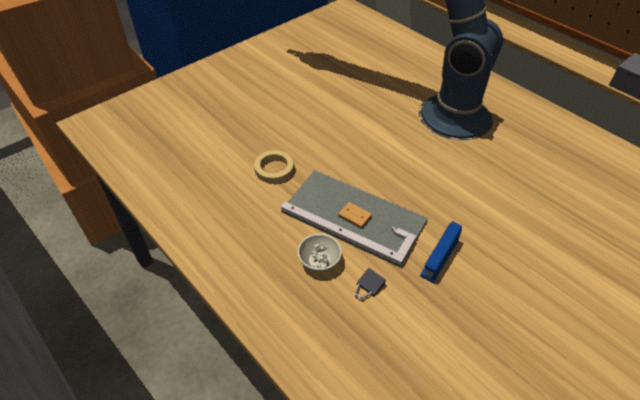

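View pics/side0.png

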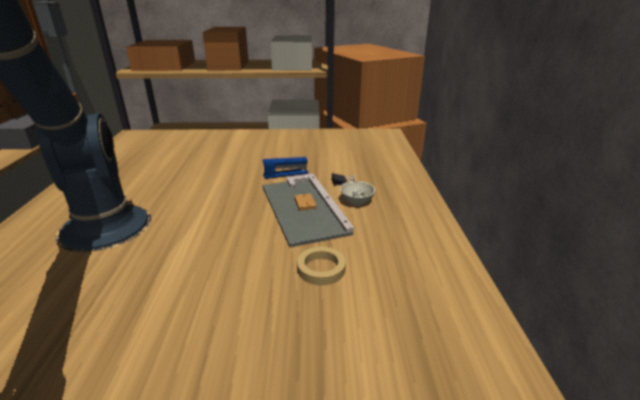

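Scene view: jig corners are near (315,172), (427,218), (404,262), (282,208). The rail is on the lower-left long edge and the pocket near (405,242). The block is at (355,214), the bowl at (320,255), the clip at (370,283), the stapler at (440,250) and the tape at (274,166). The side view agrees, with the rail on the side away from the robot. Next: rough positions, then the wrist camera.

```bash
cat > h.py <<'E'
from rig import *
import cv2,numpy as np
def ray(K,P,R,uv,z):
    uv=np.atleast_2d(np.asarray(uv,float))
    d=np.c_[uv,np.ones(len(uv))]@np.linalg.inv(K).T@R.T
    return P+d*((z-P[2])/d[:,2])[:,None]
def campose(n,s=None):
    c=camera_params(n)
    if n!='wrist': return c['K'],c['position'],c['rotation']
    T=c['tool_from_camera'];R=np.array(s['tcp_rot'])
    return c['K'],np.array(s['position'])+R@T[:3,3],R@T[:3,:3]
def down(phi): # tool x down, jaw axis z at angle phi in the plane
    z=np.array([np.cos(phi),np.sin(phi),0]);x=np.array([0,0,-1.]);return np.c_[x,np.cross(z,x),z]
E
python3 - <<'E'
from h import *
np.set_printoptions(precision=4,suppress=True)
k=campose('scene')
print(ray(*k,[(315,172),(427,218),(404,263),(282,208)],0.012))
print('block',ray(*k,[(355,214)],.026),'bowl',ray(*k,[(320,262)],.02),'clip',ray(*k,[(370,283)],.012),'stap',ray(*k,[(440,255)],.03),'tape',ray(*k,[(274,166)],.012))
print(camera_params('wrist'),sense()['tcp_rot'])
for phi in np.arange(-3,3.2,.4): print(round(phi,2),inverse_kinematics([.55,-.0,.36],down(phi)))
E
```

```text
[[ 0.5061 -0.0956  0.012 ]
 [ 0.4014  0.2192  0.012 ]
 [ 0.55    0.2725  0.012 ]
 [ 0.6579 -0.0543  0.012 ]]
block [[0.539  0.0945 0.026 ]] bowl [[0.701  0.1412 0.02  ]] clip [[0.6502 0.2572 0.012 ]] stap [[0.4801 0.3207 0.03  ]] tape [[ 0.5765 -0.1897  0.012 ]]
{'K': array([[303.6063,   0.    , 320.3505],
       [  0.    , 303.6063, 196.6174],
       [  0.    ,   0.    ,   1.    ]]), 'tool_from_camera': array([[-0.0003, -0.3251,  0.9457, -0.1554],
       [ 0.0006, -0.9457, -0.3251,  0.0838],
       [ 1.    ,  0.0005,  0.0005,  0.0004],
       [ 0.    ,  0.    ,  0.    ,  1.    ]])} [[-0.0005  0.9667  0.2559]
 [ 0.0017  0.2559 -0.9667]
 [-1.     -0.0001 -0.0018]]
-3.0 None
-2.6 [-0.9616  0.2638  1.1186  1.6699 -0.2422  1.3603 -2.4055]
-2.2 [ 0.4423  0.2243 -0.629   1.6     0.1342  1.3611 -2.4029]
-1.8 [ 0.4994  0.2364 -0.7033  1.5972  0.1554  1.3651 -2.022 ]
-1.4 [ 0.5359  0.2454 -0.752   1.5954  0.1702  1.3682 -1.6354]
-1.0 [ 0.54    0.2464 -0.7574  1.5952  0.1719  1.3686 -1.237 ]
-0.6 [ 0.5537  0.2501 -0.776   1.5945  0.1778  1.3698 -0.8423]
-0.2 [ 0.5786  0.2572 -0.81    1.5934  0.189   1.3724 -0.4524]
0.2 [ 0.6039  0.265  -0.8454  1.5922  0.2011  1.3752 -0.0634]
0.6 [ 0.6299  0.2737 -0.8823  1.591   0.2143  1.3784  0.3247]
1.0 [ 0.657   0.2837 -0.9218  1.5898  0.229   1.3823  0.7113]
1.4 [ 0.7202  0.3118 -1.0188  1.5871  0.2686  1.3935  1.0752]
1.8 [ 0.7416  0.3232 -1.0536  1.5862  0.284   1.3983  1.4611]
2.2 [ 0.8078  0.3681 -1.1715  1.5836  0.342   1.4184  1.8077]
2.6 [ 0.8078  0.3681 -1.1715  1.5836  0.342   1.4184  2.2077]
3.0 [ 0.8078  0.3681 -1.1715  1.5836  0.342   1.4184  2.6077]
```

```bash
python3 - <<'E'
from h import *
np.set_printoptions(precision=4,suppress=True)
p=[.652,.126,.24]
print(inverse_kinematics(p,down(1.89)))
command_gripper(0.0)
movep(p,down(1.89))
s=sense();p,d=camera('wrist');print(s['time_s'],s['finger_gap'],s['position'])
cv2.imwrite('pics/w1.png',p[:,:,::-1]);K,P,R=campose('wrist',s);np.savez('pics/w1.npz',p=p,d=d,K=K,P=P,R=R)
E
```

```text
[ 0.4512  0.713  -1.1789  1.4928  0.6634  1.3795  1.1229]
4.0667 0.0001847575976187866 [0.6523 0.1249 0.2398]
```

View pics/w1.png

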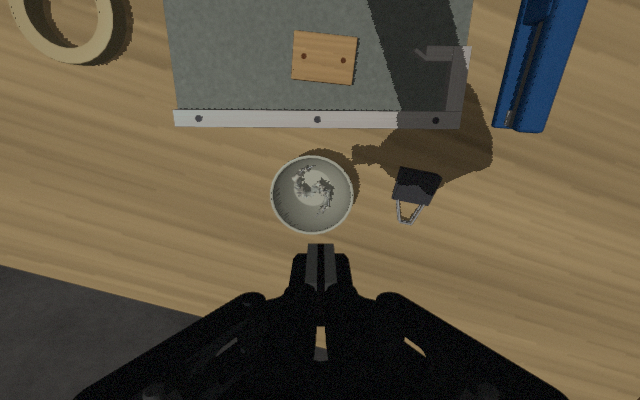

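Wrist view (w1): the rail's top runs from (173,110) to (462,128). The block is around (325,57), slightly askew. The pocket stop is near x≈447 and the lip near (445,52). The bowl is at (312,195), the clip at (415,190) and the stapler at (540,60). Next: refine the corners.

```bash
python3 - <<'E'
from h import *
np.set_printoptions(precision=4,suppress=True)
z=np.load('pics/w1.npz');p=z['p'];K,P,R=z['K'],z['P'],z['R']
cv2.imwrite('pics/w1c.png',cv2.resize(p[30:140,160:480,::-1],None,fx=2.5,fy=2.5,interpolation=cv2.INTER_CUBIC))
hsv=cv2.cvtColor(p,cv2.COLOR_RGB2HSV);print(hsv[57,325],hsv[60,250],hsv[118,250],hsv[120,445])
m=((hsv[:,:,1]>70)&(hsv[:,:,2]>90)).astype(np.uint8);m[:26]=0;m[92:]=0;m[:,:270]=0;m[:,380:]=0
c=max(cv2.findContours(m,0,2)[0],key=cv2.contourArea);b=cv2.boxPoints(cv2.minAreaRect(c));print(b,cv2.contourArea(c))
print('block top',ray(K,P,R,b,.026))
# rail top corners
uv=[(173,110.5),(462,111.5),(460.5,129),(174.5,127)]
w=ray(K,P,R,uv,.026);J=np.array([(55,-170),(55,170),(75,170),(75,-170)])/1000
A=w[:,:2];a0=A.mean(0);j0=J.mean(0);U,S,Vt=np.linalg.svd((J-j0).T@(A-a0));Q=Vt.T@U.T;t=a0-Q@j0
print(w,'scale',np.linalg.norm(A[0]-A[1]),Q,t,(A-(J@Q.T+t)))
print('block in jig mm',1000*((ray(K,P,R,b,.026)[:,:2]-t)@Q))
E
```

```text
[ 18 120 151] [ 60  20 103] [ 35  10 161] [15 29 70]
[[288.5488  78.061 ]
 [293.9391  29.5488]
 [356.9391  36.5488]
 [351.5488  85.061 ]] 2940.5
block top [[0.5697 0.0591 0.026 ]
 [0.5209 0.0509 0.026 ]
 [0.5059 0.118  0.026 ]
 [0.5543 0.1295 0.026 ]]
[[ 0.6461 -0.0596  0.026 ]
 [ 0.5412  0.2625  0.026 ]
 [ 0.5599  0.27    0.026 ]
 [ 0.6645 -0.0548  0.026 ]] scale 0.3387685340278446 [[ 0.9514 -0.308 ]
 [ 0.308   0.9514]] [0.5411 0.0845] [[ 0.0003  0.0007]
 [ 0.0001 -0.0007]
 [-0.0001  0.0007]
 [-0.0003 -0.0007]]
block in jig mm [[ 19.3901 -32.9791]
 [-29.5457 -25.7277]
 [-23.1051  42.6814]
 [ 26.4823  38.7227]]
```

View pics/w1c.png

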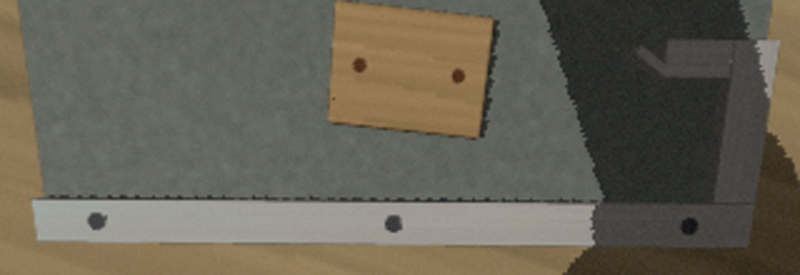

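```bash
cat >> h.py <<'E'
np.set_printoptions(precision=4,suppress=True)
PHI=np.arctan2(.308,.9514)+np.pi/2
Q=np.array([[.9514,-.308],[.308,.9514]]);t=np.array([.5411,.0845])
def W(x,y,z): return np.r_[Q@np.array([x,y])/1000+t,z]
def st(m):
    s=sense();p=np.array(s['position']);f=np.array(s['wrist_force'])
    print(m,round(s['time_s'],2),'jig',1000*(Q.T@(p[:2]-t)),'z',p[2],'f',Q.T@f[:2],f[2])
def look(n):
    s=sense();p,d=camera('wrist');K,P,R=campose('wrist',s)
    cv2.imwrite(f'pics/{n}.png',p[:,:,::-1])
    return p,K,P,R
def block(p,K,P,R):
    hsv=cv2.cvtColor(p,cv2.COLOR_RGB2HSV)
    m=((hsv[:,:,1]>70)&(hsv[:,:,2]>30)).astype(np.uint8)
    # keep only the board's area in front of the rail
    poly=np.array([W(x,y,.012) for x,y in ((-93,-165),(54,-165),(54,165),(-93,165))])
    c=(poly-P)@R;uv=(c/c[:,2:])@K.T
    k=np.zeros_like(m);cv2.fillConvexPoly(k,uv[:,:2].astype(np.int32),1);m&=k
    c=max(cv2.findContours(m,0,2)[0],key=cv2.contourArea)
    w=ray(K,P,R,c[:,0,:],.026)[:,:2];j=(1000*(w-t)@Q).astype(np.float32)
    r=cv2.minAreaRect(j);print('block centre, size, angle',r);return r
E
python3 - <<'E'
from h import *
o=down(PHI)
movep(W(-57,6,.12),o)
hit=move_l(W(-57,6,.042),feed=.06,until_force=6);print(hit);st('down')
hit=move_l(W(2,6,.042),feed=.03,until_force=8);print(hit);st('push')
E
```

```text
False
down 6.42 jig [-56.74     5.9814] z 0.04231343931521024 f [-0.6459 -0.4389] 0.4819306563221542
False
push 8.54 jig [1.8632 5.9777] z 0.041996130981842086 f [-0.1805 -0.011 ] 0.15161642499520178
```

```bash
python3 - <<'E'
from h import *
r=look('w2')
cv2.imwrite('pics/w2c.png',cv2.resize(r[0][100:330,180:480,::-1],None,fx=2.5,fy=2.5))
E
```

```text
(no output)
```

View pics/w2.png

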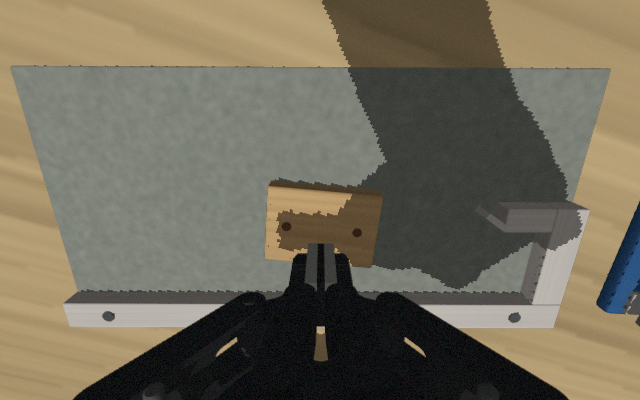

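The fingers (tip ~ (320,245)) appear to be over the block, whose corners are near (268,186), (382,195), (372,267) and (265,260), well off the rail. It may not have moved at all, so I'll check the fingertip height with depth.

```bash
python3 - <<'E'
from h import *
s=sense();p,d=camera('wrist');K,P,R=campose('wrist',s)
w=ray(K,P,R,[(268,186),(382,195),(372,267),(265,260)],.026)[:,:2];print('block corners jig',1000*(w-t)@Q)
T=camera_params('wrist')['tool_from_camera']
for v in range(225,300,8):
    for u in (312,328):
        z=d[v,u];c=np.linalg.inv(K)@[u,v,1]*z;print(v,u,p[v,u],'tool mm',1000*(T[:3,:3]@c+T[:3,3]),'wz',(P+R@c)[2])
E
```

```text
block corners jig [[-29.7329 -25.3578]
 [-24.1809  42.2809]
 [ 25.156   39.0895]
 [ 20.0424 -30.0526]]
225 312 [99 80 58] tool mm [16.3615  6.3453 -5.5772] wz 0.025665933537484004
225 328 [96 76 54] tool mm [16.685   6.2066  4.3235] wz 0.02534114483203323
233 312 [97 76 53] tool mm [15.7137  1.202  -5.603 ] wz 0.02631337393460198
233 328 [93 77 52] tool mm [16.8028  0.6821  4.3753] wz 0.025223016533238635
241 312 [100  79  55] tool mm [17.1653 -5.0895 -5.6935] wz 0.02486130432089259
241 328 [91 73 48] tool mm [16.384  -4.6773  4.4129] wz 0.025641376083784917
249 312 [64 65 61] tool mm [-22.835   11.2196  -4.5052] wz 0.06486257503514908
249 328 [64 64 63] tool mm [-22.5577  11.0735   3.358 ] wz 0.06458426030246814
257 312 [67 68 63] tool mm [-29.9527  10.9142  -4.3204] wz 0.07198026216266415
257 328 [57 59 56] tool mm [-29.7355  10.7936   3.1918] wz 0.07176208446537422
265 312 [61 63 62] tool mm [-38.2761  11.7546  -4.0943] wz 0.08030370416455022
265 328 [64 65 62] tool mm [-37.9044  11.5309   2.9933] wz 0.07993111904365752
273 312 [64 62 63] tool mm [-44.9267  11.9996  -3.9173] wz 0.086954316929886
273 328 [62 64 63] tool mm [-43.0553  10.7832   2.8788] wz 0.08508195967657964
281 312 [64 65 61] tool mm [-49.8905  11.4752  -3.791 ] wz 0.09191803109644818
281 328 [60 63 59] tool mm [-50.0089  11.5624   2.7085] wz 0.09203561102504
289 312 [13 12 17] tool mm [-56.2832  12.2688  -3.6162] wz 0.09831074192330391
289 328 [21 15 19] tool mm [-56.6994  12.5761   2.5423] wz 0.09872626187908817
297 312 [20 23 20] tool mm [-61.0014  12.1822  -3.4927] wz 0.10302893782640185
297 328 [13 19 18] tool mm [-60.7052  11.9617   2.4535] wz 0.10273197706463062
```

The block hasn't moved. Depth puts the visible fingertips at tool x≈-18 mm, not +25 mm, so they're about 43 mm higher than the description says. I'll find the real tip height by touching the clear board gently.

```bash
python3 - <<'E'
from h import *
print(sense()['finger_gap'])
move_l(W(-60,6,.05),feed=.15)
print(move_l(W(-60,6,.02),feed=.05,until_force=5));st('a')
print(inverse_kinematics(W(-60,6,-.015),down(PHI)))
p,d=camera('side');cv2.imwrite('pics/s2.png',cv2.resize(p[130:260,220:400,::-1],None,fx=4,fy=4))
E
```

```text
-0.00015236167465717984
False
a 9.96 jig [-59.8626   6.1892] z 0.020030961296838665 f [0.3403 0.0252] -0.09670211401379009
[ 0.5212  0.7699 -1.0022  2.1127  0.9474  0.8073  0.7958]
```

View pics/s2.png

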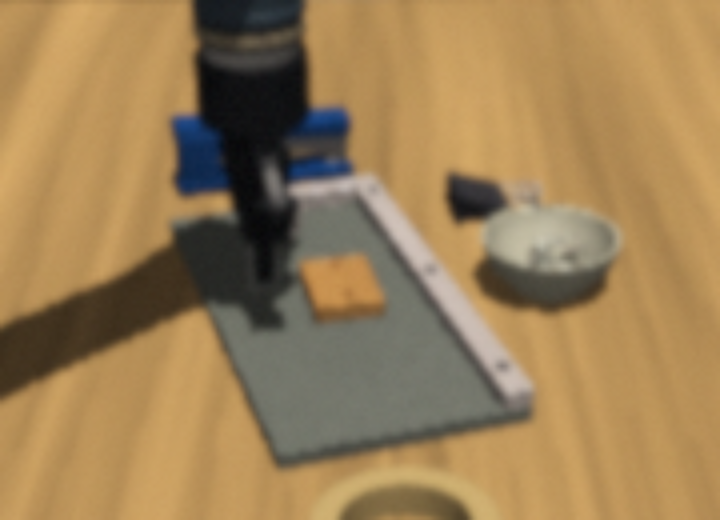

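The side view agrees: the tip (265,285) is still above the board (its shadow is offset), with no contact at TCP z = 0.020. Going down further, gently.

```bash
python3 - <<'E'
from h import *
print(move_l(W(-60,6,-.02),feed=.03,until_force=4));st('touch')
E
```

```text
True
touch 10.78 jig [-60.0005   6.0253] z -0.0007040579375596212 f [-1.5229 -0.6462] 6.750595324998609
```

Contact at TCP z≈0, so the fingertips really end about 13 mm behind the TCP. I'll push at TCP z = 0.005.

```bash
python3 - <<'E'
from h import *
move_l(W(-60,6,.005),feed=.1);st('up')
print(move_l(W(2,6,.005),feed=.03,until_force=6));st('push')
move_l(W(-20,6,.005),feed=.1)
move_l(W(-20,6,.06),feed=.2)
move_l(W(40,-80,.14),feed=.3)
st('look');r=look('w3');block(*r)
E
```

```text
up 11.03 jig [-59.7807   6.0162] z 0.0051147906462677695 f [-0.5888  0.5166] 0.389815330774081
True
push 12.64 jig [-7.017   6.2086] z 0.00437137717095646 f [ 0.1113 -0.1195] 0.34838320792209654
look 13.93 jig [ 39.1592 -79.9682] z 0.13874449224954646 f [-0.5906  0.4829] -0.3120469475531283
block centre, size, angle ((25.543930053710938, 7.393346786499023), (71.91297149658203, 46.9350700378418), 89.95369720458984)
```

View pics/w3.png

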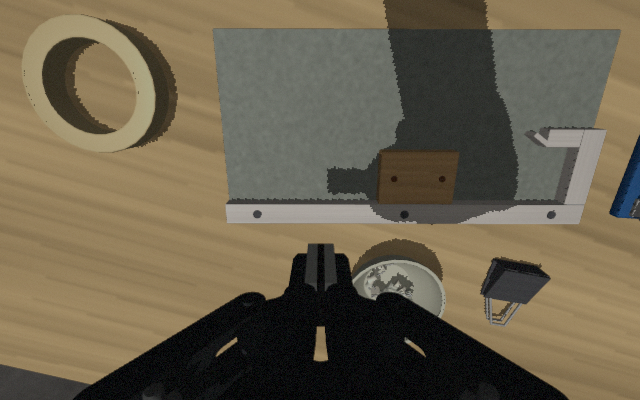

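The block (378–458, 151–203) now sits flush against the rail edge at row ~203, with an angle of about 0 and its centre at y≈7. Next I'll slide it part-way along the rail and check.

```bash
python3 - <<'E'
from h import *
move_l(W(29,-55,.06),feed=.25)
print(move_l(W(29,-55,.005),feed=.08,until_force=8));st('down')
print(move_l(W(30.5,3,.005),feed=.04,until_force=6));st('push')
r=look('w4');block(*r)
E
```

```text
False
down 15.31 jig [ 29.327  -54.7582] z 0.0052051735168641144 f [-0.0645 -0.024 ] 0.9731803074080563
True
push 16.59 jig [29.3439 -0.1636] z 0.004572035362754967 f [-0.6464  0.4485] 1.525898225832448
block centre, size, angle ((21.476369857788086, 46.26700973510742), (44.25520706176758, 70.42174530029297), 0.06719771772623062)
```

View pics/w4.png

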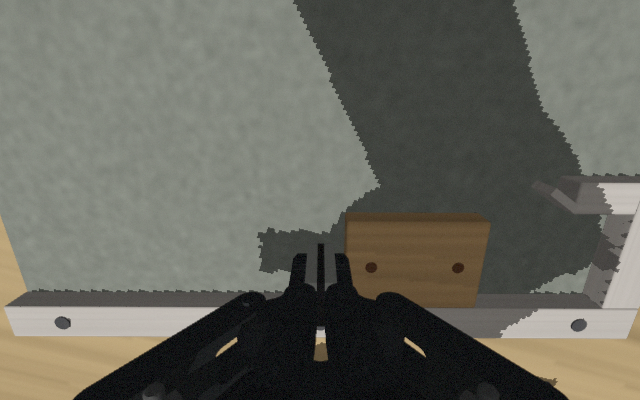

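The block (345–490, 222–306) is still flush with the rail line (row ~306), square, at y≈46. The finger centre is ~11 mm behind its rear face. Continuing into the pocket.

```bash
python3 - <<'E'
from h import *
for i in range(4):
    h=move_l(W(30.5,74,.005),feed=.035,until_force=10);st(f'push {h}')
    y=(1000*(Q.T@(np.array(sense()['position'])[:2]-t)))[1]
    if not h or y>66: break
E
```

```text
push True 18.55 jig [30.1212 67.2105] z 0.0045598550073495114 f [ 0.547  -0.9837] 1.4596378915923183
```

```bash
python3 - <<'E'
from h import *
move_l(W(30,40,.005),feed=.15);move_l(W(30,40,.06),feed=.25);move_l(W(110,60,.16),feed=.3)
st('look');p,K,P,R=look('w5');block(p,K,P,R)
def px(x,y,z):
    c=(W(x,y,z)-P)@R;return ((c/c[2])@K.T)[:2]
u=np.array([px(x,y,.026) for x,y in ((-20,60),(60,60),(-20,175),(60,175))]);print(u)
a=np.maximum(u.min(0)-10,0).astype(int);b=(u.max(0)+10).astype(int)
c=p[a[1]:b[1],a[0]:b[0],::-1];print(a,b)
cv2.imwrite('pics/w5c.png',cv2.convertScaleAbs(cv2.resize(c,None,fx=4,fy=4,interpolation=cv2.INTER_CUBIC),alpha=1.8))
E
```

```text
look 19.83 jig [109.144   60.3938] z 0.1586345002181773 f [0.0607 0.3927] -0.623177767270055
block centre, size, angle ((28.64265251159668, 113.86543273925781), (70.2981948852539, 48.23670959472656), 89.99476623535156)
[[322.1263  39.2344]
 [322.072  133.8898]
 [456.9355  38.7496]
 [445.11   133.9175]]
[312  28] [466 143]
```

View pics/w5c.png

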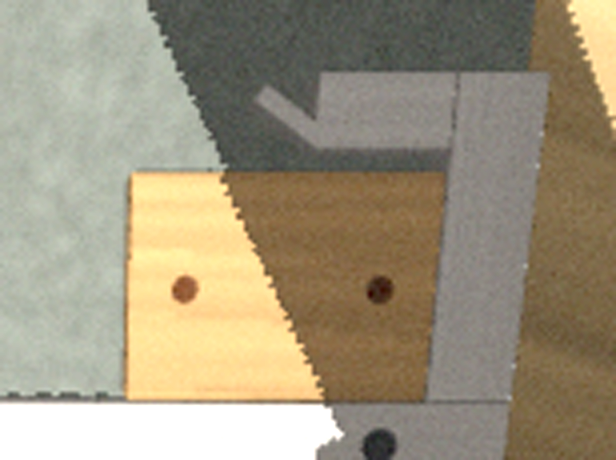

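The crop shows the block seated in the pocket. There's no visible gap to the rail (row ~400) or the stop (col ~430–445), it's square, and the ~4 mm lip gap is as expected. I'll raise clear and hand in.

```bash
python3 - <<'E'
from h import *
move_l(W(100,60,.25),feed=.25);st('clear');finish_job()
E
```

```text
clear 20.39 jig [99.164  59.3407] z 0.24950081010787514 f [ 0.2682 -0.3243] 0.09802229933624007
the job is handed in; nothing more can be done
```

The block is in the corner pocket, pushed flat to the rail with the closed fingertips and then slid along it to the end stop. I handed in at about 20.4 s; no verdict is reported.

**Final check:** the last wrist picture shows no visible gap at the rail or the stop. The block is square to within measurement (about 0 rad). Its centre measured (28.6, 113.9) mm in the jig frame, against a home of (30, 115). I put the 1–1.4 mm difference down to calibration and edge masking. The last push stopped on the 10 N force limit with the finger 67 mm along the rail, about 2 mm before where I expected the block to be home.

**What disagreed:**
- **Fingertip position:** the fingertips ended about 13 mm behind the TCP, not 25 mm ahead as described. My first push passed over the block without touching it. I confirmed the offset by depth and a light touch on the board, then pushed at the corrected height.
- **Early force stop:** the first slide along the rail stopped about 3 mm short on its 6 N limit. The block was still flush and square, so I carried on.

I did not measure the bystanders at the end. The gripper stayed clear of them throughout.

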